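# Find the rocking foot of the levelling plate and press its shim flat

## Task

The aluminium levelling plate under the orange mould rocks on one of its four feet. With the fingertips, press down on its four corner lugs one at a time until you find the one that sinks, then press down flat the red shim tab in front of that lug (on the side toward the robot). Leave the other three tabs standing, pick nothing up, and do not shift the plate, the mould or anything else.

Things in the scene. Friction and masses are not known exactly. Their poses are not given: they have to be found in the camera images.
- rig_base: Fixed dark steel base slab of the rig, 8 mm thick, x -133 to +89, y -107 to +107 mm. Origin on its underside, under the plate's centre; x points to the rear of the rig (away from the robot), y left, z up. Four like-looking grey feet stand on it at x = +-55, y = +-76 mm; which of them is the rocking one differs from run to run.
- plate: Loose H-shaped aluminium plate, 0.9 kg, 10 mm thick, resting level on the four feet; its top is 38 mm above the bench. Origin: centre of its underside; axes as the base. Waist 150 x 80 mm; four lugs 40 mm wide reach out to y = +-96 mm above the feet. Over the rocking foot the lug sinks 6 mm when pressed (from about 4 N, on its stop at 7 N) and springs back; the others are solid.
- mould: Orange rubber mould, 48 x 63 x 24 mm, 0.07 kg, standing loose on the waist of the plate; origin at the centre of its underside. Must stay there.
- loupe: Black eye loupe, 34 mm across, 30 mm high, loose bystander left of the rig; origin at the centre of its underside.
- tweezers: Steel tweezers, 126 mm long, 8 mm high, loose bystander right of the rig; origin at the centre of the underside.
- pliers: Black-handled flat pliers, 135 mm long, 13 mm high, loose bystander farther left; origin at the centre of the underside.
- tin: Flat round white tin, 68 mm across, 13 mm high, loose bystander farther left; origin at the centre of its underside.
- bowl: Small steel bowl, 68 mm across, 27 mm high, loose bystander far left; origin at the centre of its underside.
- rocking_foot (a joint): How far the pad of the rocking foot is pressed down: 0 at rest, 0.006 m on its stop. It does not tell which corner it is.
- shim_rocking (a joint): Angle of the red shim tab of the rocking foot: 0 standing up at 0.6 rad (34 degrees), 0.6 pressed flat. Its stiff hinge stays where it is left; about 7 N at the pressing point move it. Flat, its inner end props the lug and the corner sinks 2 mm at most.
- shim_sound_1 (a joint): Angle of the red shim tab of one of the three sound feet (0 up, 0.6 flat); to be left up.
- shim_sound_2 (a joint): Angle of the red shim tab of one of the three sound feet (0 up, 0.6 flat); to be left up.
- shim_sound_3 (a joint): Angle of the red shim tab of one of the three sound feet (0 up, 0.6 flat); to be left up.
- lug_front_left (a point): Centre of the top face of the front left lug, above its foot; the place to press it. Front is the robot's side, left is the rig's +y. The point is fixed to the base and does not sink. Axes as the base.
- tab_front_left (a point): Pressing point on the raised red shim tab in front (robot's side) of the front left lug: 42 mm above the bench, 56 mm before the lug's centre; fixed to the base, axes as the base. The tab, 26 x 50 mm, is hinged 24 mm before the lug's centre, 18 mm above the bench, and slopes up toward the robot to a tip 46 mm high; pressed flat its top is 20 mm above the bench.
- lug_front_right (a point): Centre of the top face of the front right lug, above its foot; the place to press it. Front is the robot's side, left is the rig's +y. The point is fixed to the base and does not sink. Axes as the base.
- tab_front_right (a point): Pressing point on the raised red shim tab in front (robot's side) of the front right lug: 42 mm above the bench, 56 mm before the lug's centre; fixed to the base, axes as the base. The tab, 26 x 50 mm, is hinged 24 mm before the lug's centre, 18 mm above the bench, and slopes up toward the robot to a tip 46 mm high; pressed flat its top is 20 mm above the bench.
- lug_rear_left (a point): Centre of the top face of the rear left lug, above its foot; the place to press it. Front is the robot's side, left is the rig's +y. The point is fixed to the base and does not sink. Axes as the base.
- tab_rear_left (a point): Pressing point on the raised red shim tab in front (robot's side) of the rear left lug: 42 mm above the bench, 56 mm before the lug's centre; fixed to the base, axes as the base. The tab, 26 x 50 mm, is hinged 24 mm before the lug's centre, 18 mm above the bench, and slopes up toward the robot to a tip 46 mm high; pressed flat its top is 20 mm above the bench.
- lug_rear_right (a point): Centre of the top face of the rear right lug, above its foot; the place to press it. Front is the robot's side, left is the rig's +y. The point is fixed to the base and does not sink. Axes as the base.
- tab_rear_right (a point): Pressing point on the raised red shim tab in front (robot's side) of the rear right lug: 42 mm above the bench, 56 mm before the lug's centre; fixed to the base, axes as the base. The tab, 26 x 50 mm, is hinged 24 mm before the lug's centre, 18 mm above the bench, and slopes up toward the robot to a tip 46 mm high; pressed flat its top is 20 mm above the bench.

How it is judged:
By the outcome, as a careful person would: the job done as asked, in the order asked, and still so for the second after the job is handed in, with the robot touching nothing.
It also fails if it takes over 54 s, if anything falls off the work surface, if the arm or the gripper's body presses on something with over 40 N, if the wrist force passes 120 N, or if a joint passes its speed limit or range.

## Robot

A 6-joint arm with a two-finger parallel gripper is mounted at the origin on a cart in front of the work surface, level with it; the furniture and walls round the work are solid. World frame = base frame: x ahead of the robot, y to its left, z up, the work surface at z = 0. Lengths are in m, angles in degrees, forces in N, time in s.
With the tool pointing down it reaches from about 0.3 to 0.875 m from the base axis. Payload 6.4 kg.
Tool frame: the origin (TCP) lies midway between the tips of the shut fingers; the grasp point (between the pads) lies 19 mm behind it; z points along the fingers, x is the direction in which the jaws open and shut, and the axes are right-handed (so a half turn about z gives the same grasp; the last joint's range is limited). The gripper opens to 88 mm and grips with 3 to 60 N. Pads are 18 mm wide; open, the fingers measure 123 mm over their backs; the gripper's body (75 mm by 187 mm) begins 45 mm behind the grasp point.
Start: joints at [-82.466, 10.359, 92.074, -0, 77.567, -11.82], TCP at [0.191, -0.543, 0.239] pointing down, gripper open.
Joint ranges: [-171.53, 171.53], [-51.25, 118.39], [17.06, 147.69], [-65.23, 245.23], [0, 150.52], [-178.68, 178.68]. Speed limits (degrees/s): [147.25, 147.25, 172.46, 180, 180, 180].

## Interface

Orientations are given as [roll, pitch, yaw] about the fixed x, y, z axes, in that order (R = Rz(yaw) Ry(pitch) Rx(roll)).
In Python, from plant import ctrl gives the robot as it stands. The module is installed in compiled form; this text tells all that it offers.
- The arm moves only by the tool drive_tool, never from a script. Its argument "deltas" is a list that holds one entry, the list of rows, each a list of 5 numbers: the shift along the world's x, y, z in mm, then the turn about the world's z in rad, then the opening in per cent of the stroke, from 0 (shut) to 100 (fully open). In form: [[[dx, dy, dz, turn, claw], ...]]. A call has 1 to 12 rows; each row shifts and turns the commanded pose from where the row before left it; what a row does not reach is not made up. A row lasts 1/10 s, in which the tool goes at most 50 mm and 8.59 degrees, less where a joint would pass 70% of its speed; a pose out of reach is approached as far as the arm can. A call with a gripper value outside its range is refused whole. The fingers move at their own pace and stop on an object; "force" is the grip in N (left out, the last holds). Time passes only in rows, so rows that do not move let the fingers close. It gives the time, the measured TCP pose, the force and the opening at its end, in the units of the state.
- ctrl.observe(): the state, without advancing time (a new reading comes with each control period).
- ctrl.read_camera(name): name is "scene" or "top" or "wrist"; returns a dict with "image" (480x640x3 uint8, red, green, blue), "mtx" (3x3 intrinsics, pixels), "camera_from_world" (4x4, takes a point from world to camera coordinates); the wrist camera has in their place "mount" (4x4, takes a point from camera to tool coordinates, whose origin is the TCP and whose axes are the tool frame's). Camera axes: x right, y down, z forward; pixel columns grow to the right and rows downward; lengths in m; the calibration is good to about 2 mm. A picture is of the moment at which its call begins: read the wrist's pose just before it. There is no depth.
- ctrl.close_job(): hands the job in, once; it reports no verdict.
Trained networks look in a picture, given as the dict that the camera call returned (one of the last four; its "shot" number tells which), for a name from the list of things; names that differ only in an ending like _2 or _b are one class to them, and where a whole thing is asked for, a point or a joint stands for the part that bears it (a point fixed in the world has none). Each returns a list of dicts, best first, with "conf" (0 to 1); they miss things now and then, are a little off and sometimes report something else, mostly with a low value. They report only what shows in the picture. A call takes as long as a camera call.
- ctrl.trace(target, picture): "pixels" (480x640 bool, what is visible of it).
- ctrl.place_of(target, picture): "centre" ([x, y, z] in m, in the coordinates of the camera as it stood for that picture, good to about 4 mm: a listed point, or the origin of a listed thing).
The state is a dict: "time": time; "joint_positions": joint angles; "joint_vel": joint speeds; "effort": joint torques, N m; "eef_pos": TCP position; "orientation": TCP orientation; "wrist_force": force on the tool from outside, world axes, zero at the start; "torque": the same for the moment, N m; "gripper_width": finger opening in m.
Only numpy, scipy, OpenCV 4.12 (cv2) and the standard library are available. Lean on these libraries where they do the work, as an engineer would, in place of code of your own. Each camera call takes 0.05 s, during which the arm holds its last target.

## Working session

There is one attempt and no reset: what is moved stays moved. The work goes in short steps, Python scripts to look and compute and a tool call to move; the robot and the scene stay as the last step left them, time stands still between calls to the robot, and variables do not carry over. Pictures are saved under pics/ and viewed, and the job is handed in when it is done.

Besides the shell and the picture viewer there is one more tool, called after "Request:" as name([rows], argument=value, ...), one row to a line, values as JSON. drive_tool: Moves the arm, as the interface text tells. Its arguments: {"type":"object","properties":{"deltas":{"type":"array"},"force":{"type":"number"}},"required":["deltas"]}

```bash
mkdir -p pics; cat > h.py <<'E'
import numpy as np, cv2
from plant import ctrl
def save(p,n): cv2.imwrite('pics/'+n,cv2.cvtColor(p['image'],cv2.COLOR_RGB2BGR))
def w(p,c):
    T=np.linalg.inv(p['camera_from_world']); return (T@np.r_[c,1])[:3]
def proj(p,X):
    c=p['camera_from_world']@np.r_[X,1]; u=p['mtx']@c[:3]; return u[:2]/u[2]
E
python3 - <<'E'
from h import *
np.set_printoptions(precision=4,suppress=True)
s=ctrl.observe(); print(s)
for cam in ['top','scene']:
    p=ctrl.read_camera(cam); save(p,cam+'0.png')
    for n in ['rig_base','plate','mould','lug_front_left','lug_front_right','lug_rear_left','lug_rear_right','tab_front_left','tab_front_right','tab_rear_left','tab_rear_right','loupe','tweezers']:
        for d in ctrl.place_of(n,p)[:2]: print(cam,n,round(d['conf'],2),w(p,d['centre']),proj(p,w(p,d['centre'])))
E
```

```text
{'time': 0.0, 'joint_positions': array([-82.4657,  10.4008,  92.1303,   0.0006,  77.5681, -11.8195]), 'joint_vel': array([ 0.0053,  0.0653, -0.0267, -0.0285,  0.1188,  0.0459]), 'effort': array([ -0.0005, -43.3871, -34.1849,   0.0703,   0.0387,  -0.0002]), 'eef_pos': array([ 0.1905, -0.542 ,  0.2378]), 'orientation': array([-179.9791,    0.097 ,  -70.6464]), 'wrist_force': array([-0.6718, -0.0749,  0.1462]), 'torque': array([ 0.0185, -0.0219,  0.0121]), 'gripper_width': 0.08792968591047846}
top rig_base 0.56 [ 0.537  -0.2317 -0.0003] [383.722  230.6966]
top plate 0.76 [ 0.5421 -0.2324  0.0255] [384.9794 228.307 ]
top mould 0.62 [ 0.5541 -0.2282  0.0407] [384.1469 223.8502]
top lug_front_left 0.74 [ 0.5059 -0.1462  0.0378] [356.7217 240.4875]
top lug_front_left 0.35 [ 0.5574 -0.1598  0.0477] [361.2573 222.8334]
top lug_front_right 0.83 [ 0.4643 -0.2908  0.0352] [405.6824 253.8666]
top lug_rear_left 0.78 [ 0.6133 -0.1736  0.0401] [365.337  204.3338]
top lug_rear_right 0.94 [ 0.5704 -0.314   0.0393] [412.8258 218.0171]
top tab_front_left 0.87 [ 0.4535 -0.1281  0.043 ] [351.0437 258.2079
[... 951 characters left out ...]
scene lug_rear_right 0.92 [ 0.5697 -0.3169  0.0382] [401.7277 331.32  ]
scene lug_rear_right 0.55 [ 0.4842  0.4339 -0.0004] [259.1097 143.8831]
scene tab_front_left 0.77 [ 0.4493 -0.1214  0.0431] [318.3785 279.835 ]
scene tab_front_right 0.93 [ 0.409  -0.2716  0.0389] [327.1506 338.5175]
scene tab_rear_left 0.65 [0.4474 0.0989 0.001 ] [286.0711 225.8964]
scene tab_rear_left 0.25 [ 0.5515 -0.2317  0.0415] [377.7558 303.0997]
scene tab_rear_right 0.65 [ 0.5191 -0.3032  0.0413] [378.6742 333.127 ]
scene tab_rear_right 0.29 [ 0.5584 -0.158   0.0403] [366.7411 278.1846]
scene loupe 0.48 [ 0.4314  0.007  -0.0016] [292.6386 253.7954]
scene tweezers 0.67 [ 0.4782 -0.5139 -0.0001] [404.1623 434.3055]
```

```bash
cat > fit.py <<'E'
import numpy as np
from scipy.spatial.transform import Rotation
L=[((-55,76),(505.9,-146.2)),((-55,76),(501.6,-144.1)),((-55,-76),(464.3,-290.8)),((-55,-76),(465.3,-291.1)),((55,76),(613.3,-173.6)),((55,76),(611.1,-170.9)),((55,-76),(570.4,-314)),((55,-76),(569.7,-316.9)),
((-111,76),(453.5,-128.1)),((-111,76),(449.3,-121.4)),((-111,-76),(413.4,-275.6)),((-111,-76),(409,-271.6)),((-1,76),(559.4,-160.5)),((-1,76),(558.4,-158)),((-1,-76),(518.8,-307.7)),((-1,-76),(519.1,-303.2)),((0,0),(537,-231.7)),((0,0),(537.8,-234.2)),((0,0),(542,-232.4))]
A=np.array([a for a,b in L],float);B=np.array([b for a,b in L])
ca,cb=A.mean(0),B.mean(0);H=(A-ca).T@(B-cb)
th=np.arctan2(H[0,1]-H[1,0],H[0,0]+H[1,1]);R=np.array([[np.cos(th),-np.sin(th)],[np.sin(th),np.cos(th)]])
t=cb-R@ca
print(np.degrees(th),t);print(np.abs(A@R.T+t-B).max(0))
for n,x in dict(FL=(-55,76),FR=(-55,-76),RL=(55,76),RR=(55,-76)).items(): print(n,R@x+t,'tab',R@(np.array(x)-[56,0])+t)
E
python3 fit.py
```

```text
-15.514329319682677 [ 538.47244672 -231.14898715]
[4.20488115 6.82794483]
FL [ 505.80488115 -143.20678932] tab [ 451.8453202  -128.22794483]
FR [ 465.14801756 -289.66845475] tab [ 411.18845661 -274.68961027]
RL [ 611.79687587 -172.62951955] tab [ 557.83731492 -157.65067506]
RR [ 571.14001228 -319.09118498] tab [ 517.18045133 -304.1123405 ]
```

View pics/top0.png

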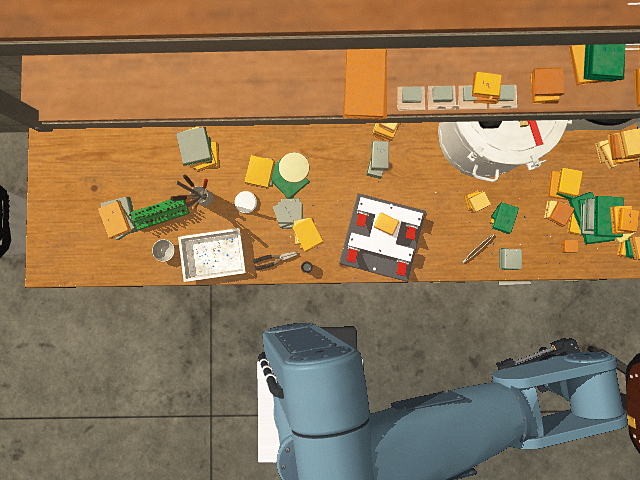

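View pics/scene0.png

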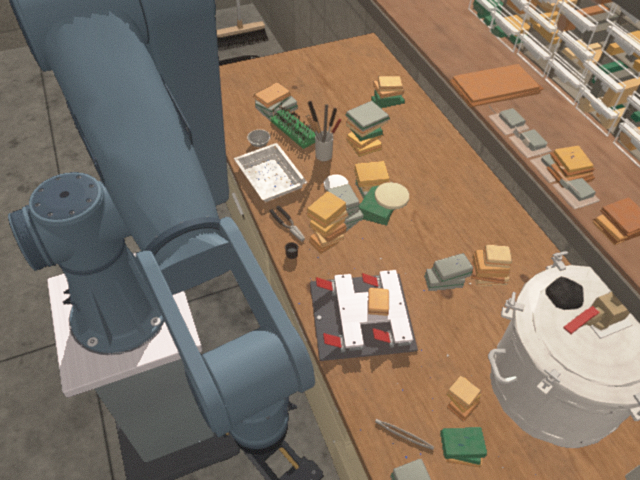

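Request:
drive_tool([
  [[28,25,0,-0.06,0],[28,25,0,-0.06,0],[28,25,0,-0.06,0],[28,25,0,-0.06,0],[28,25,0,-0.06,0],[28,25,0,-0.06,0],[28,25,0,-0.06,0],[28,25,0,-0.06,0],[28,25,0,-0.06,0],[22,27,0,-0.07,0],[0,0,0,0,0],[0,0,0,0,0]],
])

```text
time: 2.6
eef_pos: [0.4648, -0.2901, 0.2387]
orientation: [180.0, -0.0, -105.4]
wrist_force: [-0.5, -0.3, -0.1]
gripper_width: 0.0001
```

```bash
python3 - <<'E'
from h import *
from scipy.spatial.transform import Rotation as Ro
np.set_printoptions(precision=4,suppress=True)
s=ctrl.observe()
p=ctrl.read_camera('wrist'); save(p,'w0.png')
T=np.eye(4);T[:3,:3]=Ro.from_euler('xyz',s['orientation'],degrees=True).as_matrix();T[:3,3]=s['eef_pos']
M=T@p['mount']; p['camera_from_world']=np.linalg.inv(M)
for n in ['lug_front_left','lug_front_right','lug_rear_left','lug_rear_right','tab_front_right','tab_front_left','tab_rear_right','tab_rear_left']:
    for d in ctrl.place_of(n,p)[:2]: print(n,round(d['conf'],2),w(p,d['centre']),proj(p,w(p,d['centre'])))
for n,X in dict(FL=(.5058,-.1432,.038),FR=(.4651,-.2897,.038),RL=(.6118,-.1726,.038),RR=(.5711,-.3191,.038),tFR=(.4112,-.2747,.042),tRR=(.5172,-.3041,.042)).items():print(n,proj(p,X))
E
```

```text
lug_front_right 0.4 [ 0.548  -0.2309  0.0414] [234.0725 150.5156]
lug_rear_right 0.62 [ 0.4783 -0.518  -0.0017] [510.2239 141.0011]
tab_front_right 0.62 [ 0.4085 -0.2753  0.0396] [314.8801 266.3872]
tab_front_left 0.76 [ 0.4474 -0.1319  0.0428] [178.2362 267.8815]
tab_rear_right 0.75 [ 0.5141 -0.3045  0.0379] [315.0273 163.9272]
tab_rear_left 0.89 [ 0.5566 -0.1568  0.0442] [159.5181 162.4911]
FL [169.0904 213.4471]
FR [313.8043 213.7717]
RL [155.1225 100.5895]
RR [313.9802 101.0117]
tFR [313.6774 265.0439]
tRR [313.8349 161.2127]
```

View pics/w0.png

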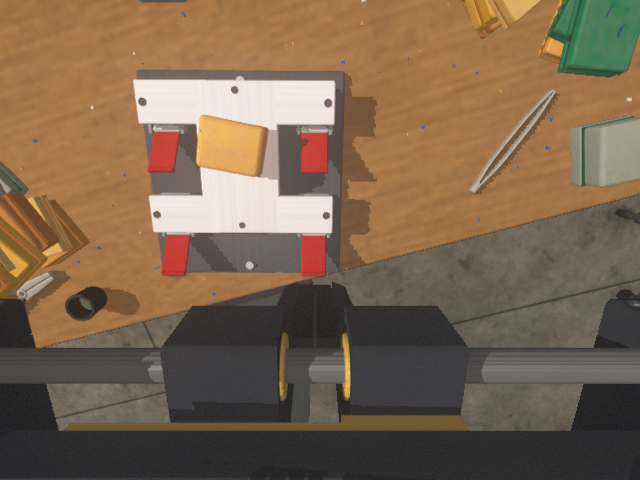

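Request:
drive_tool([
  [[0,0,-40,0,0],[0,0,-40,0,0],[0,0,-40,0,0],[0,0,-40,0,0],[0,0,-20,0,0],[0,0,-10,0,0],[0,0,-4,0,0],[0,0,0,0,0],[0,0,0,0,0]],
])

```text
time: 3.95
eef_pos: [0.4655, -0.2914, 0.0462]
orientation: [-179.9, -0.1, -105.6]
wrist_force: [-0.3, 0.5, -0.1]
gripper_width: 0.0004
```

Request:
drive_tool([
  [[0,0,-2,0,0],[0,0,-1,0,0],[0,0,-1,0,0],[0,0,0,0,0],[0,0,0,0,0]],
])

```text
time: 4.45
eef_pos: [0.4646, -0.2905, 0.0408]
orientation: [-180.0, 0.0, -105.6]
wrist_force: [0.1, -0.5, -0.2]
gripper_width: 0.0008
```

Request:
drive_tool([
  [[0,0,-1,0,0],[0,0,-1,0,0],[0,0,0,0,0],[0,0,0,0,0]],
])

```text
time: 4.85
eef_pos: [0.4645, -0.2905, 0.0386]
orientation: [180.0, 0.0, -105.6]
wrist_force: [0.2, 1.5, -0.7]
gripper_width: 0.0004
```

Request:
drive_tool([
  [[0,0,-1,0,0],[0,0,0,0,0],[0,0,0,0,0]],
])

```text
time: 5.15
eef_pos: [0.4647, -0.2906, 0.0384]
orientation: [180.0, -0.0, -105.6]
wrist_force: [-2.6, 1.4, 6.1]
gripper_width: 0.0007
```

Request:
drive_tool([
  [[0,0,-1,0,0],[0,0,0,0,0],[0,0,0,0,0]],
])

```text
time: 5.45
eef_pos: [0.4647, -0.2906, 0.0384]
orientation: [180.0, -0.0, -105.6]
wrist_force: [-6.2, 4.2, 16.0]
gripper_width: 0.0004
```

Request:
drive_tool([
  [[0,0,5,0,0],[0,0,25,0,0],[27,-7,0,0,0],[27,-7,0,0,0],[27,-7,0,0,0],[25,-7,0,0,0],[0,0,-20,0,0],[0,0,-6,0,0],[0,0,0,0,0],[0,0,0,0,0]],
])

```text
time: 6.45
eef_pos: [0.57, -0.3183, 0.0406]
orientation: [179.9, 0.0, -105.6]
wrist_force: [-0.6, -0.7, -0.4]
gripper_width: 0.0005
```

Request:
drive_tool([
  [[0,0,-2,0,0],[0,0,0,0,0],[0,0,0,0,0]],
])

```text
time: 6.75
eef_pos: [0.5705, -0.3185, 0.0389]
orientation: [-180.0, -0.0, -105.6]
wrist_force: [0.3, -0.3, 0.9]
gripper_width: 0.0007
```

Request:
drive_tool([
  [[0,0,-1,0,0],[0,0,0,0,0],[0,0,0,0,0]],
])

```text
time: 7.05
eef_pos: [0.5707, -0.3186, 0.0384]
orientation: [-180.0, -0.0, -105.6]
wrist_force: [-1.6, 1.6, 5.8]
gripper_width: 0.0006
```

Request:
drive_tool([
  [[0,0,-1,0,0],[0,0,0,0,0],[0,0,0,0,0]],
])

```text
time: 7.35
eef_pos: [0.5707, -0.3187, 0.0384]
orientation: [-180.0, -0.0, -105.6]
wrist_force: [-4.6, 3.3, 12.9]
gripper_width: 0.0001
```

Request:
drive_tool([
  [[0,0,5,0,0],[0,0,45,0,0],[8,29,0,0,0],[8,29,0,0,0],[8,29,0,0,0],[8,29,0,0,0],[9,30,0,0,0],[0,0,-30,0,0],[0,0,-16,0,0],[0,0,0,0,0],[0,0,0,0,0]],
])

```text
time: 8.45
eef_pos: [0.6112, -0.1731, 0.0405]
orientation: [179.9, 0.0, -105.6]
wrist_force: [-0.3, 0.2, 1.0]
gripper_width: 0.0001
```

Request:
drive_tool([
  [[0,0,-2,0,0],[0,0,0,0,0],[0,0,0,0,0]],
])

```text
time: 8.75
eef_pos: [0.6118, -0.1731, 0.0393]
orientation: [-180.0, -0.0, -105.6]
wrist_force: [-0.4, 0.2, -0.3]
gripper_width: 0.0005
```

Request:
drive_tool([
  [[0,0,-1,0,0],[0,0,0,0,0],[0,0,0,0,0]],
])

```text
time: 9.05
eef_pos: [0.6119, -0.1729, 0.0383]
orientation: [-179.9, -0.0, -105.6]
wrist_force: [-0.7, 0.3, 4.0]
gripper_width: 0.0002
```

Request:
drive_tool([
  [[0,0,-1,0,0],[0,0,0,0,0],[0,0,0,0,0]],
])

```text
time: 9.35
eef_pos: [0.612, -0.1729, 0.0371]
orientation: [-179.9, -0.0, -105.6]
wrist_force: [-0.4, -1.9, 3.8]
gripper_width: -0.0
```

Request:
drive_tool([
  [[0,0,-1,0,0],[0,0,-1,0,0],[0,0,0,0,0],[0,0,0,0,0]],
])

```text
time: 9.75
eef_pos: [0.6122, -0.1728, 0.0351]
orientation: [-179.9, -0.0, -105.6]
wrist_force: [0.6, -1.2, 6.8]
gripper_width: 0.0007
```

Request:
drive_tool([
  [[0,0,-1,0,0],[0,0,-1,0,0],[0,0,0,0,0],[0,0,0,0,0]],
])

```text
time: 10.15
eef_pos: [0.6123, -0.1727, 0.0333]
orientation: [-179.9, -0.0, -105.6]
wrist_force: [1.6, -2.0, 6.8]
gripper_width: 0.0002
```

Request:
drive_tool([
  [[0,0,3,0,0],[0,0,3,0,0],[0,0,6,0,0],[0,0,20,0,0],[-18,5,5,0,0],[-18,5,0,0,0],[-18,5,0,0,0],[0,0,0,0,0],[0,0,0,0,0]],
])

```text
time: 11.05
eef_pos: [0.5575, -0.1572, 0.0696]
orientation: [180.0, 0.0, -105.6]
wrist_force: [-0.0, 0.4, -0.2]
gripper_width: 0.0003
```

```bash
python3 - <<'E'
from h import *
for c in ['scene','wrist']:
    p=ctrl.read_camera(c); save(p,c+'1.png')
a=cv2.imread('pics/scene1.png')[200:400,270:470]; cv2.imwrite('pics/s1c.png',cv2.resize(a,(600,600),interpolation=cv2.INTER_CUBIC))
E
```

```text
(no output)
```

View pics/s1c.png

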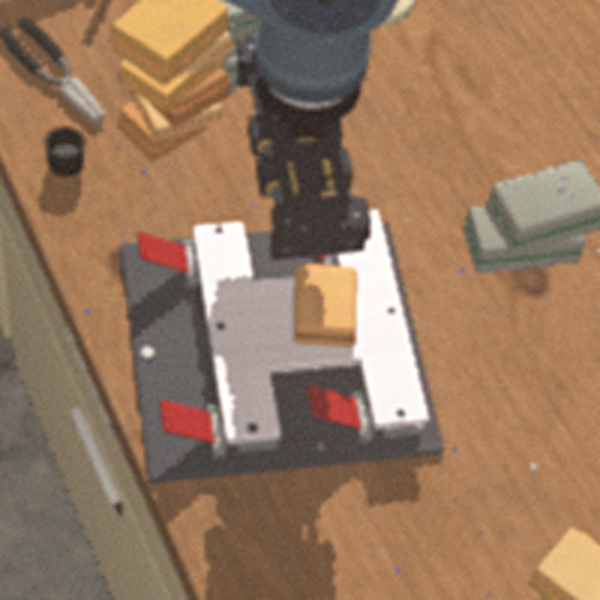

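View pics/wrist1.png

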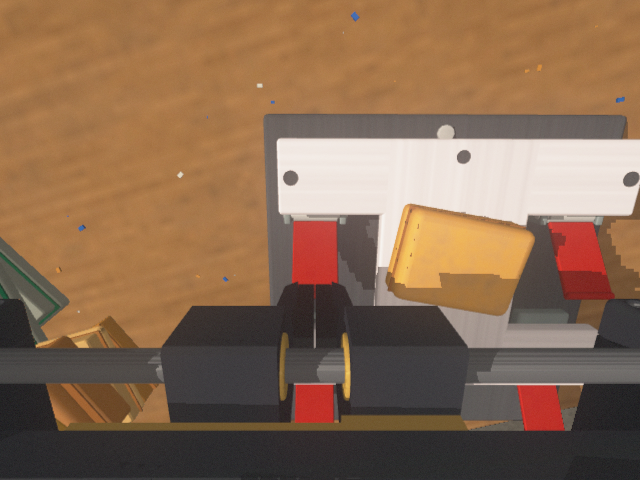

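Request:
drive_tool([
  [[0,0,-14,0,0],[0,0,-8,0,0],[0,0,0,0,0],[0,0,-2,0,0],[0,0,-2,0,0],[0,0,-2,0,0],[0,0,0,0,0]],
])

```text
time: 11.85
eef_pos: [0.5582, -0.1577, 0.0421]
orientation: [-179.9, -0.0, -105.6]
wrist_force: [-0.0, -0.1, 3.2]
gripper_width: 0.0005
```

Request:
drive_tool([
  [[0,0,-2,0,0],[0,0,-2,0,0],[0,0,-2,0,0],[0,0,0,0,0]],
])

```text
time: 12.25
eef_pos: [0.558, -0.1578, 0.0358]
orientation: [-179.9, -0.0, -105.6]
wrist_force: [1.3, 0.5, 2.8]
gripper_width: 0.0006
```

Request:
drive_tool([
  [[0,0,-2,0,0],[0,0,-2,0,0],[0,0,-2,0,0],[0,0,-2,0,0],[0,0,0,0,0]],
])

```text
time: 12.75
eef_pos: [0.5566, -0.1572, 0.0271]
orientation: [179.9, 0.0, -105.6]
wrist_force: [-1.7, -0.8, 2.7]
gripper_width: 0.0002
```

Request:
drive_tool([
  [[0,0,-2,0,0],[0,0,-2,0,0],[0,0,-1,0,0],[0,0,0,0,0]],
])

```text
time: 13.15
eef_pos: [0.5571, -0.1572, 0.0222]
orientation: [179.9, 0.0, -105.6]
wrist_force: [-1.1, -0.2, 0.8]
gripper_width: 0.0001
```

Request:
drive_tool([
  [[0,0,-1,0,0],[0,0,-1,0,0],[0,0,0,0,0],[0,0,0,0,0]],
])

```text
time: 13.55
eef_pos: [0.5577, -0.1575, 0.0206]
orientation: [-180.0, 0.0, -105.6]
wrist_force: [-0.5, -0.0, 0.7]
gripper_width: 0.0005
```

Request:
drive_tool([
  [[0,0,-1,0,0],[0,0,0,0,0],[0,0,0,0,0]],
])

```text
time: 13.85
eef_pos: [0.5578, -0.1576, 0.0199]
orientation: [-180.0, 0.0, -105.6]
wrist_force: [-1.7, 0.9, 4.9]
gripper_width: 0.0006
```

Request:
drive_tool([
  [[0,0,-1,0,0],[0,0,0,0,0],[0,0,0,0,0]],
])

```text
time: 14.15
eef_pos: [0.5578, -0.1576, 0.0197]
orientation: [-180.0, -0.0, -105.6]
wrist_force: [-5.4, 2.1, 11.9]
gripper_width: 0.0004
```

Request:
drive_tool([
  [[0,0,-1,0,0],[0,0,0,0,0],[0,0,0,0,0]],
])

```text
time: 14.45
eef_pos: [0.5578, -0.1576, 0.0195]
orientation: [-180.0, -0.0, -105.6]
wrist_force: [-8.0, 3.9, 19.7]
gripper_width: 0.0007
```

Request:
drive_tool([
  [[0,0,3,0,0],[0,0,7,0,0],[0,0,30,0,0],[0,0,40,0,0],[0,0,40,0,0],[0,0,40,0,0],[-30,-10,30,0,0],[-40,-10,0,0,0],[-40,-10,0,0,0],[-40,-10,0,0,0],[0,0,0,0,0],[0,0,0,0,0]],
])

```text
time: 15.65
eef_pos: [0.4076, -0.198, 0.2082]
orientation: [-179.9, -0.0, -105.7]
wrist_force: [-0.5, 0.5, 1.0]
gripper_width: 0.0005
```

```bash
python3 - <<'E'
from h import *
print(ctrl.observe()['eef_pos'])
for c in ['scene','wrist','top']:
    p=ctrl.read_camera(c); save(p,c+'2.png')
a=cv2.imread('pics/scene2.png')[200:400,270:470]; cv2.imwrite('pics/s2c.png',cv2.resize(a,(600,600),interpolation=cv2.INTER_CUBIC))
E
```

```text
[ 0.40764168 -0.19803106  0.20819452]
```

View pics/s2c.png

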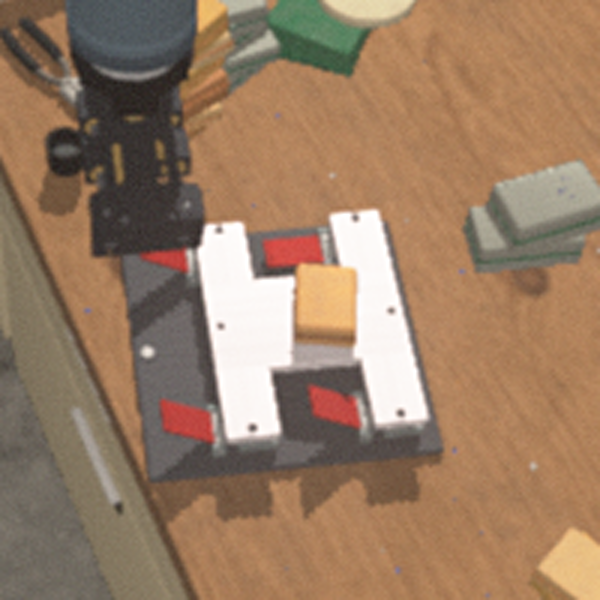

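View pics/wrist2.png

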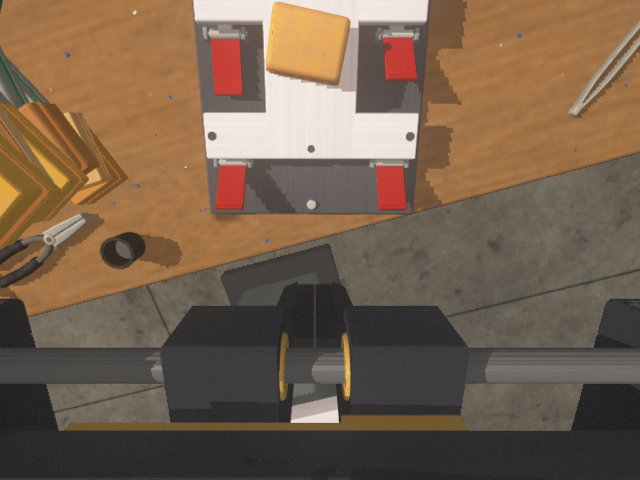

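```bash
python3 -c "
from plant import ctrl
s=ctrl.observe();print(s['wrist_force'],s['time']);print(ctrl.close_job())"
```

```text
[ 0.35471875 -0.19915818 -0.20042164] 15.8
the job is handed in; nothing more can be done
None
```

The rear left foot is the rocking one, and its red shim tab is now pressed flat. I handed the job in at 15.8 s.

- **Finding the lug:** Front right and rear right stayed solid under about 16 N and 13 N. Rear left sank about 5 mm at 4 to 7 N. I then stopped probing, so front left was never pressed and I did not push rear left all the way to its stop.
- **Pressing the tab:** I pushed the rear left tab down until the fingertips read 19.5 mm above the bench. Pressing harder there, up to about 20 N, lowered them less than 0.5 mm, so the tab was on its stop. It moved under about 3 N, less than the stated 7 N.
- **Last checks:** The final pictures show the rear left tab lying flat and the other three still standing. By eye, the plate, mould, loupe and tweezers look as they were before. The arm was clear, with wrist force near zero. I did not press the rear left lug again to confirm that the shim props it.

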